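Set the fume-extractor damper and start it

ROBOT

A 6-joint arm with a two-finger parallel gripper is mounted at the origin on a cart in front of the work surface, level with it; the furniture and walls round the work are solid. World frame = base frame: x ahead of the robot, y to its left, z up, the work surface at z = 0. Lengths are in mm, angles in rad, forces in N, time in s.
With the tool pointing down it reaches from about 400 to 925 mm from the base axis. Payload 12.5 kg.
Tool frame: the origin (TCP) lies at the very end of the fingers, on their centre line; the grasp point (between the pads) lies 19 mm behind it; z points along the fingers, y is the line along which they close (so a half turn about z gives the same grasp; the last joint's range is limited). The gripper opens to 95 mm and grips with 3 to 60 N. Pads are 20 mm wide; open, the fingers measure 119 mm over their backs; the gripper's body (75 mm by 180 mm) begins 59 mm behind the grasp point.
Start: joints at [1.12, 0.491, 1.559, -0, 1.092, -0.106], TCP at [211.239, 588.239, 214.661] pointing down, gripper open.
Joint ranges: [-3.1, 3.1], [-0.84, 2.19], [0.05, 2.79], [-1.13, 4.28], [0.06, 2.93], [-2.69, 2.69]. Speed limits (rad/s): [2.22, 2.22, 2.79, 3.14, 3.14, 3.14].

INTERFACE

Orientations are given as [roll, pitch, yaw] about the fixed x, y, z axes, in that order (R = Rz(yaw) Ry(pitch) Rx(roll)).
In Python, from cell import * gives the robot as it stands.
- The arm moves only by the tool jog_arm, never from a script. Its argument "targets" is a list of rows, each an object with "turn": the turn, a rotation vector about the world's x, y, z in degrees, a list of three; "slide": the shift along the world's x, y, z in mm, a list of three; "claw": the opening in per cent of the stroke, from 0 (shut) to 100 (fully open). In form: [{"turn": [wx, wy, wz], "slide": [x, y, z], "claw": claw}, ...]. A call has 1 to 5 rows; each row shifts and turns the commanded pose from where the row before left it; what a row does not reach is not made up. A row lasts 1/8 s, in which the tool goes at most 62.5 mm and 10.7 degrees, less where a joint would pass 70% of its speed; a pose out of reach is approached as far as the arm can. A call with a gripper value outside its range is refused whole. The fingers move at their own pace and stop on an object; the grip force is fixed at half the most. Time passes only in rows, so rows that do not move let the fingers close. It gives the time, the measured TCP pose, the force, the opening and the grip force at its end, in the units of the state.
- state(): the state, without advancing time (a new reading comes with each control period).
- read_camera(name): name is "scene" or "top" or "wrist"; returns a dict with "frame" (480x640x3 uint8, blue, green, red), "mtx" (3x3 intrinsics, pixels), "R" (3x3) and "t" (3): a world point X has camera coordinates R X + t. Camera axes: x right, y down, z forward; pixel columns grow to the right and rows downward; lengths in mm; the calibration is good to about 2 mm. The wrist camera is an equidistant fisheye: a pixel r from the principal point sees the ray r / f radians off the axis. A picture is of the moment at which its call begins. There is no depth.
- job_done(): hands the job in; it is judged then, once.
Trained networks look in the newest picture that a camera, given by its name, has taken for a name from the list of things; names that differ only in an ending like _2 or _b are one class to them, and where a whole thing is asked for, a point or a joint stands for the part that bears it (a point fixed in the world has none). Each returns a list of dicts, best first, with "conf" (0 to 1); they miss things now and then, are a little off and sometimes report something else, mostly with a low value. They report only what shows in the picture. A call takes as long as a camera call.
- look_for(query, camera): "xy" ([column, row] in pixels, amid what is visible of it).
The state is a dict: "t": time; "joints": joint angles; "qvel": joint speeds; "tau": joint torques, N m; "eef_pos": TCP position; "tcp_rot": TCP orientation; "ft_force": force on the tool from outside, world axes, zero at the start; "moment": the same for the moment, N m; "opening": opening from 0.0 (shut) to 1.0 (fully open); "grip_force": force on a finger pad.
Only numpy, scipy, OpenCV 4.12 (cv2) and the standard library are available. Lean on these libraries where they do the work, as an engineer would, in place of code of your own. Each camera call takes 0.05 s, during which the arm holds its last target. There are 200 camera calls.

TASK

Get the fume extractor ready for soldering: with a fingertip, push the upright lever of its round damper along the scale until the pointer stands at the long mark, then press the round start button all the way down and let it come up again, without starting it before the damper is set. Only push and press: do not pinch the lever, do not shift or lift the extractor, and leave the tin on top of it and the things around it where they are. Finish with the damper still at the long mark.

Things in the scene. Friction and masses are not known exactly. Their poses are not given: they have to be found in the camera images.
- extractor: fume-extraction inlet, loose on the bench: grey flat box 200 (x) x 190 (y) x 55 mm high, 3 to 4.5 kg, a hose stub (42 mm across) 30 mm out of its far (+x) side. Origin: centre of its underside; z up, x to the hose side; yawed up to 0.65 rad. On top: a round damper plate, on its robot (-x) side a scale of seven dark radial marks 15 degrees apart, a loose tin far left, the start button far right
- ring_axis (a point): the point on the extractor's top surface (55 mm above the bench) on the vertical axis about which the damper plate and its lever turn; its x, y, z axes are the extractor's. The plate is 117 mm across and rises 12 mm
- long_mark (a point): inner end of the one long scale mark (23 mm long, 4 mm wide; the other six are 10 mm long, 2.2 mm wide), 84.5 mm from the ring axis, on the top surface. It is the fifth mark from the closed end of the scale (the left end seen from the robot)
- damper (a joint): angle of damper and lever, rad: 0 closed (lever 45 degrees to the left, +y, of the extractor's -x direction), growing counterclockwise from above (lever passes left to right on the robot's side) to 1.571 open; stops at both ends. The long mark is at 1.047; starts between 0 and 0.6. Dry friction 0.10 N m (1.5 N at the grip): stays where left, no coasting or springing back
- grip_top (a point): centre of the top of the lever's upright black grip, 98 mm above the bench, 70 mm from the ring axis. The grip is a block 12 mm wide along the direction of turning, 16 mm along the radius, 34 mm tall, on a flat arm whose top is 10 mm above the extractor's top surface
- pointer_tip (a point): tip of the lever's narrow pointer, 84.5 mm from the ring axis, in line with the grip, just inside the scale marks
- cheek_closed: the half of the lever's grip that faces the closed end of the scale, 16x6x34 mm; pushing on it opens the damper. Origin at the middle of the grip's foot (z up, x outward along the radius)
- cheek_open: the other half of the grip, facing the open end of the scale; pushing on it closes the damper. Same origin and axes as the first half
- start_button (a joint): how far the start button is pressed: 0 up, 0.006 m fully down; a spring, 4 N when fully down, brings it up again
- start_button_top (a point): centre of the top of the round grey start button, 24 mm across, 22 mm above the extractor's top surface when up, standing 10 mm out of a black round housing 40 mm across on the far right corner of the extractor; pressed straight down
- tip_tin: small round light-grey tin, 35 mm across, 17 mm high, standing loose on the extractor's top near its far left corner; bystander. Origin at the centre of its underside
- pcb_holder: blue board holder, 76x118x37 mm, on the bench right of the extractor; bystander. Origin at the centre of its underside
- tweezers_1: steel tweezers, 124 mm long, 9 mm high, lying on the bench beyond the extractor on the right; bystander. Origin at the centre of its underside
- flux_bottle_2: small brown bottle with black cap, 38 mm across, 90 mm high, on the bench behind the extractor; bystander. Origin at the centre of its underside
- test_board_2: small green circuit board, 48x68x24 mm, on the bench left of the extractor; bystander. Origin at the centre of its underside
- flux_jar: dark grey jar with white cap, 50 mm across, 76 mm high, on the bench left of the extractor; bystander. Origin at the centre of its underside

How it is judged:
By the outcome, as a careful person would: the job done as asked, in the order asked, and still so for the second after the job is handed in, with the robot touching nothing.
It also fails if it takes over 45 s, if anything falls off the work surface, if the arm or the gripper's body presses on something with over 40 N, if the wrist force passes 120 N, or if a joint passes its speed limit or range.

## Working session

There is one attempt and no reset: what is moved stays moved. The work goes in short steps, Python scripts to look and compute and a tool call to move; the robot and the scene stay as the last step left them, time stands still between calls to the robot, and variables do not carry over. Pictures are saved under pics/ and viewed, at most 10 in all, crops included, and the job is handed in when it is done.

Besides the shell and the picture viewer there is one more tool, called after "Call:" by a JSON object that holds its "method" and its "body". jog_arm: Moves the arm, as the interface text tells. Its arguments: {"type":"object","properties":{"targets":{"type":"array","items":{"type":"object","properties":{"turn":{"type":"array","items":{"type":"number"}},"slide":{"type":"array","items":{"type":"number"}},"claw":{"type":"number"}}}}},"required":["targets"]}

```bash
mkdir -p pics
cat > h.py <<'E'
from cell import *
import numpy as np, cv2
def ray(c,uv):
    K=np.array(c["mtx"]);R=np.array(c["R"]);t=np.array(c["t"])
    x=(uv[0]-K[0,2])/K[0,0]; y=(uv[1]-K[1,2])/K[1,1]
    if c.get("fish"):
        r=np.hypot(x,y); s=np.sin(r)/max(r,1e-9); d=np.array([x*s,y*s,np.cos(r)])
    else: d=np.array([x,y,1.])
    return -R.T@t, R.T@d/np.linalg.norm(d)
def atz(c,uv,z):
    o,d=ray(c,uv); return o+d*(z-o[2])/d[2]
def tri(l):
    A=0;b=0
    for o,d in l:
        P=np.eye(3)-np.outer(d,d);A=A+P;b=b+P@o
    return np.linalg.solve(A,b)
E
python3 - <<'E'
from h import *
C={}
for n in ("scene","top"):
    C[n]=read_camera(n); cv2.imwrite(f"pics/{n}0.png",C[n]["frame"])
for q in ("extractor","ring_axis","long_mark","grip_top","pointer_tip","start_button_top","tip_tin","pcb_holder","flux_jar","flux_bottle_2"):
    L={}
    for n in C:
        r=look_for(q,n)
        if r: L[n]=r[0]; 
    print(q,{n:(np.round(r["xy"]).tolist(),round(r["conf"],2)) for n,r in L.items()}, np.round(tri([ray(C[n],L[n]["xy"]) for n in L])) if len(L)==2 else "")
for n in C: print(n,np.round(ray(C[n],(320,240))[0]))
E
```

```text
extractor {'scene': ([270.0, 287.0], 0.97), 'top': ([319.0, 306.0], 0.9)} [488. 125.  24.]
ring_axis {'scene': ([267.0, 287.0], 0.83), 'top': ([317.0, 305.0], 0.64)} [487. 129.  23.]
long_mark {'scene': ([267.0, 290.0], 0.91), 'top': ([316.0, 304.0], 0.94)} [489. 133.  13.]
grip_top {'scene': ([262.0, 266.0], 0.63), 'top': ([313.0, 296.0], 0.65)} [499. 143.  63.]
pointer_tip {'scene': ([263.0, 270.0], 0.69), 'top': ([312.0, 295.0], 0.66)} [501. 145.  50.]
start_button_top {'scene': ([310.0, 255.0], 0.41), 'top': ([365.0, 176.0], 0.59)} [662.  61. 104.]
tip_tin {'scene': ([269.0, 290.0], 0.72), 'top': ([273.0, 293.0], 0.55)} [526. 231. -84.]
pcb_holder {'scene': ([423.0, 358.0], 0.8), 'top': ([449.0, 243.0], 0.67)} [ 617. -170.   14.]
flux_jar {'scene': ([230.0, 202.0], 0.71), 'top': ([186.0, 273.0], 0.7)} [559. 416.  43.]
flux_bottle_2 {'top': ([365.0, 174.0], 0.6)} 
scene [ 195. -514.  673.]
top [ 508.  124. 1376.]
```

Run:
```python
import cv2
a=cv2.imread("pics/top0.png")[200:400,210:420]; b=cv2.imread("pics/scene0.png")[190:390,160:380]
cv2.imwrite("pics/c0.png",cv2.resize(a,(630,600),interpolation=cv2.INTER_CUBIC))
cv2.imwrite("pics/c1.png",cv2.resize(b,(660,600),interpolation=cv2.INTER_CUBIC))
```

```text
(no output)
```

View pics/c0.png

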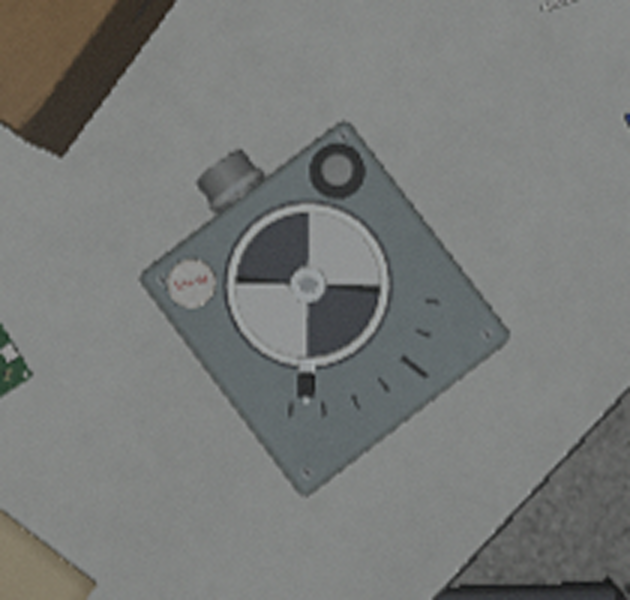

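View pics/c1.png

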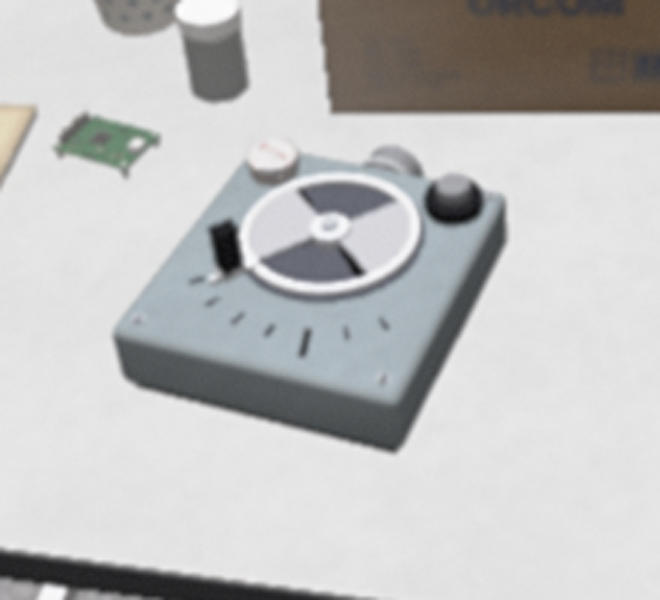

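The top crop shows the hub at (308,285), the long mark's inner end at (403,358), the button at (337,170) and the grip at (306,384), near the first marks. The scene crop shows the hub at (329,226), the button top at (459,187), the long mark's inner end at (308,330) and the grip top at about (222,226).

Run:
```python
from h import *
S=read_camera("scene");T=read_camera("top")
P={"hub":((308,285),(329,226)),"button":((337,170),(459,187)),"lm_in":((403,358),(308,330)),"grip":((306,380),(224,226)),"tin":((191,284),(272,150)),
"cornR":((508,335),(397,400)),"cornN":((304,493),(118,335)),"lm_out":((426,377),(303,355))}
Z=dict(hub=67,button=77,lm_in=55,grip=98,tin=72,cornR=55,cornN=55,lm_out=55)
for k,(a,b) in P.items():
    a=np.array(a)/3+[210,200]-.33; b=np.array(b)/3+[160,190]-.33
    print(k,np.round(tri([ray(T,a),ray(S,b)]),1),np.round(atz(T,a,Z[k])[:2],1),np.round(atz(S,b,Z[k])[:2],1))
s=state();print(s["eef_pos"],s["tcp_rot"],s["opening"],s["t"])
```

```text
hub [507.2 140.9  62.2] [506.5 141.2] [505.5 135.4]
button [590.3 117.   69.6] [587.3 118.4] [587.9 108. ]
lm_in [453.2  74.1  53.3] [452.6  74.6] [453.3  72.1]
grip [440.2 144.1  94.5] [441.1 143.8] [438.  140.5]
tin [510.6 223.5  71.5] [509.5 224. ] [511.5 222.3]
cornR [467.8  -2.4  49.5] [466.9  -1.3] [466.5  -7.5]
cornN [359.7 147.4  45.4] [359.2 147.8] [358.7 136.5]
lm_out [439.9  57.8  53.4] [438.6  58.5] [440.6  55.6]
[211.22331497 588.26352925 214.67553682] [ 3.14146262e+00 -8.19104178e-06  2.79679723e+00] 1.0044510531613189 1.2
```

Call:
{"method": "jog_arm", "body": {"targets": [{"turn": [0, 0, -7], "slide": [22, -41, 0], "claw": 0}, {"turn": [0, 0, -7], "slide": [22, -41, 0], "claw": 0}, {"turn": [0, 0, -7], "slide": [22, -41, 0], "claw": 0}, {"turn": [0, 0, -7], "slide": [22, -41, 0], "claw": 0}, {"turn": [0, 0, -7], "slide": [22, -41, 0], "claw": 0}]}}

```text
t: 1.82
eef_pos: [321.8, 382.0, 214.8]
tcp_rot: [3.141, -0.0, 2.182]
ft_force: [1.7, 0.2, 0.7]
opening: 0.529
grip_force: 0.0
```

Call:
{"method": "jog_arm", "body": {"targets": [{"turn": [0, 0, -7], "slide": [22, -41, -10], "claw": 0}, {"turn": [0, 0, -7], "slide": [22, -41, -10], "claw": 0}, {"turn": [0, 0, -7], "slide": [22, -41, -10], "claw": 0}, {"turn": [0, 0, -7], "slide": [22, -41, -10], "claw": 0}, {"turn": [0, 0, -7], "slide": [22, -41, -10], "claw": 0}]}}

```text
t: 2.45
eef_pos: [432.0, 176.9, 164.6]
tcp_rot: [3.141, -0.0, 1.571]
ft_force: [0.2, 0.4, 0.2]
opening: 0.024
grip_force: 0.0
```

Run:
```python
from h import *
c=read_camera("wrist"); cv2.imwrite("pics/w0.png",c["frame"]); print(np.round(c["mtx"],1).tolist(),np.round(c["R"],3).tolist(),np.round(c["t"],1).tolist())
```

```text
[[371.6, 0.0, 325.6], [0.0, 371.6, 243.8], [0.0, 0.0, 1.0]] [[1.0, 0.0, -0.0], [0.0, -0.955, 0.297], [0.0, -0.297, -0.955]] [-431.7, 150.1, 397.5]
```

View pics/w0.png

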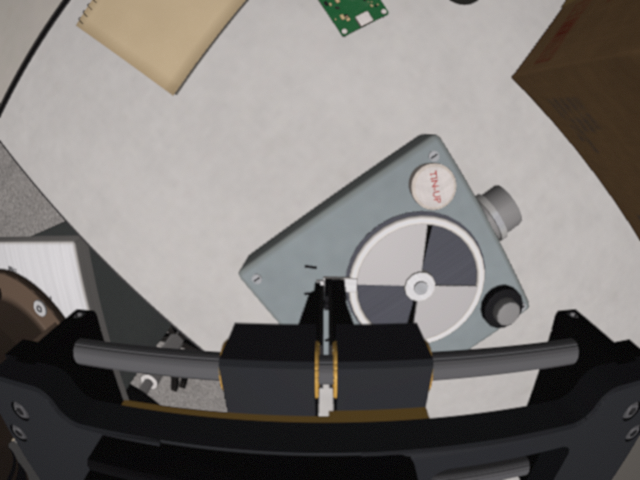

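The wrist view shows the hub at (421,287), the button top at (508,312) and the tin at (434,186). The fingers stand in front of the lever.

Run:
```python
from h import *
c=read_camera("wrist");c["fish"]=1
for k,uv,z in (("hub",(421,287),67),("button",(508,312),77),("tin",(434,186),72)): print(k,np.round(atz(c,uv,z),1))
```

```text
hub [509.6 138.3  67. ]
button [588.2 116.4  77. ]
tin [512.7 220.3  72. ]
```

Call:
{"method": "jog_arm", "body": {"targets": [{"turn": [0, 0, 0], "slide": [4, 0, -44], "claw": 0}, {"turn": [0, 0, 0], "slide": [0, 0, -44], "claw": 0}, {"turn": [0, 0, 0], "slide": [0, -9, 0], "claw": 0}, {"turn": [0, 0, 0], "slide": [0, -9, 0], "claw": 0}, {"turn": [0, 0, 4], "slide": [-1, -7, 0], "claw": 0}]}}

```text
t: 3.18
eef_pos: [434.9, 152.9, 78.4]
tcp_rot: [3.139, -0.0, 1.646]
ft_force: [-0.1, 0.9, -1.5]
opening: 0.006
grip_force: 0.9
```

Call:
{"method": "jog_arm", "body": {"targets": [{"turn": [0, 0, 5], "slide": [-1, -7, 0], "claw": 0}, {"turn": [0, 0, 5], "slide": [0, -7, 0], "claw": 0}, {"turn": [0, 0, 6], "slide": [0, -7, 0], "claw": 0}, {"turn": [0, 0, 5], "slide": [1, -6, 0], "claw": 0}, {"turn": [0, 0, 5], "slide": [2, -6, 0], "claw": 0}]}}

```text
t: 3.8
eef_pos: [436.7, 119.8, 78.7]
tcp_rot: [3.139, 0.001, 2.102]
ft_force: [-1.9, 0.9, 0.2]
opening: 0.008
grip_force: 0.8
```

Call:
{"method": "jog_arm", "body": {"targets": [{"turn": [0, 0, 5], "slide": [2, -6, 0], "claw": 0}, {"turn": [0, 0, 5], "slide": [3, -6, 0], "claw": 0}, {"turn": [0, 0, 3], "slide": [2, -3, 0], "claw": 0}, {"turn": [0, 0, 0], "slide": [0, 0, 0], "claw": 0}]}}

```text
t: 4.3
eef_pos: [443.9, 104.9, 78.3]
tcp_rot: [3.139, 0.002, 2.325]
ft_force: [-0.8, -0.2, -0.3]
opening: 0.0
grip_force: 0.0
```

Run:
```python
from h import *
S=read_camera("scene");T=read_camera("top");W=read_camera("wrist")
a=cv2.resize(T["frame"][240:360,250:390],None,fx=2.8,fy=2.8,interpolation=cv2.INTER_CUBIC)
b=cv2.resize(S["frame"][220:340,190:330],None,fx=2.8,fy=2.8,interpolation=cv2.INTER_CUBIC)
cv2.imwrite("pics/p1.png",np.hstack([a,b])); s=state(); print(s["eef_pos"],s["tcp_rot"],s["ft_force"],s["t"])
```

```text
[443.61954999 105.19718905  77.56023274] [3.14011864e+00 1.11356745e-03 2.32446874e+00] [ 0.22363153 -0.06944499  0.38290087] 4.45
```

View pics/p1.png

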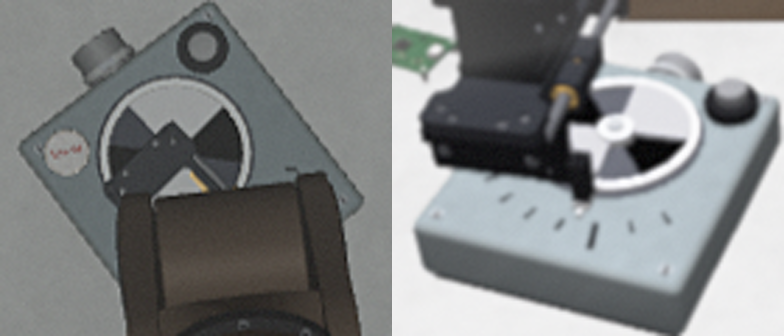

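The scene half shows the pointer tip at about (582,212), between the 4th mark (564,220) and the long mark (595,226). About 8 degrees are left to go.

Call:
{"method": "jog_arm", "body": {"targets": [{"turn": [0, 0, 2], "slide": [1.5, -3, 0], "claw": 0}, {"turn": [0, 0, 2], "slide": [1.5, -3, 0], "claw": 0}, {"turn": [0, 0, 0], "slide": [0, 0, 0], "claw": 0}]}}

```text
t: 4.82
eef_pos: [446.4, 99.2, 77.0]
tcp_rot: [3.141, 0.0, 2.395]
ft_force: [0.6, 0.0, -0.5]
opening: 0.007
grip_force: 0.0
```

Run:
```python
from h import *
S=read_camera("scene")
b=cv2.resize(S["frame"][270:320,230:300],None,fx=11,fy=11,interpolation=cv2.INTER_CUBIC)
cv2.imwrite("pics/p2.png",b); s=state(); print(s["eef_pos"],s["tcp_rot"],s["ft_force"],s["t"])
```

```text
[446.33104263  99.29499027  76.8838226 ] [3.14120311e+00 3.10820773e-04 2.39417761e+00] [0.2383785  0.25513528 0.63640266] 4.875
```

View pics/p2.png

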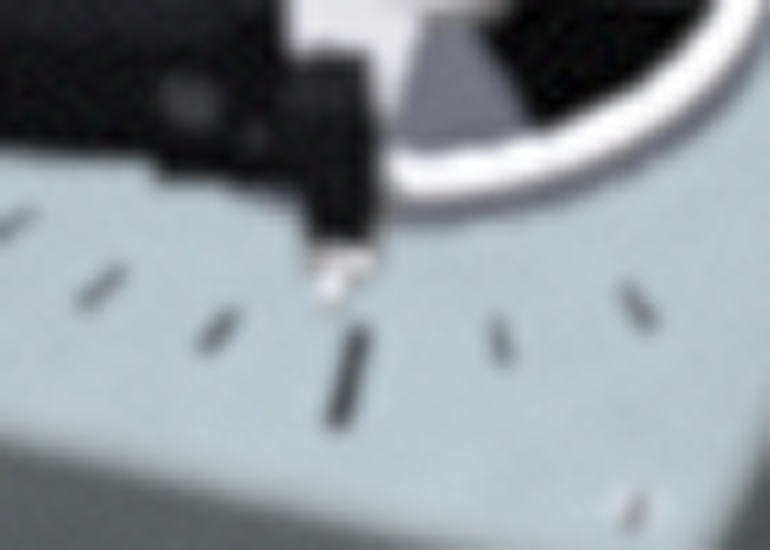

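Pointer tip at (330,305), long mark's inner end at (357,330) and outer end at (340,428), 4th mark's inner end at (233,315).

Run:
```python
from h import *
S=read_camera("scene")
f=lambda p,z: atz(S,np.array(p)/11+[230,270]-.45,z)[:2]
h=atz(S,np.array((329,226))/3+[160,190]-.33,67)[:2]
def an(p): d=p-h; return np.round([np.degrees(np.arctan2(d[1],d[0]))%360,np.hypot(*d)],1)
print("hub",h)
for k,p,z in (("m3",(125,268),55),("m4",(235,313),55),("m5",(359,328),55),("m5o",(340,428),55),("m6",(493,318),55),("m7",(622,285),55),("tip55",(331,308),55),("tip60",(331,308),60),("tip63",(331,308),63)): print(k,an(f(p,z)))
```

```text
hub [505.49893013 135.36732618]
m3 [199.3  81.2]
m4 [215.2  81.8]
m5 [230.1  81.3]
m5o [230.8 104. ]
m6 [245.7  80.6]
m7 [261.4  80.4]
tip55 [226.1  77.1]
tip60 [227.3  82.1]
tip63 [228.  85.]
```

Call:
{"method": "jog_arm", "body": {"targets": [{"turn": [0, 0, 1.5], "slide": [1.1, -1.7, 0], "claw": 0}, {"turn": [0, 0, 1.5], "slide": [1.1, -1.7, 0], "claw": 0}, {"turn": [0, 0, 0], "slide": [0, 0, 0], "claw": 0}]}}

```text
t: 5.3
eef_pos: [448.6, 95.7, 76.6]
tcp_rot: [3.141, 0.0, 2.448]
ft_force: [0.3, 0.4, 0.3]
opening: 0.006
grip_force: 0.0
```

Call:
{"method": "jog_arm", "body": {"targets": [{"turn": [0, 0, 0], "slide": [-5, 5, 0], "claw": 0}, {"turn": [0, 0, 0], "slide": [-5, 5, 10], "claw": 0}, {"turn": [0, 0, 0], "slide": [-5, 5, 50], "claw": 0}, {"turn": [0, 0, 0], "slide": [-30, 30, 30], "claw": 0}, {"turn": [0, 0, 0], "slide": [-20, 45, 0], "claw": 0}]}}

```text
t: 5.92
eef_pos: [383.0, 186.6, 169.2]
tcp_rot: [3.138, 0.002, 2.446]
ft_force: [0.5, 0.2, -0.4]
opening: 0.005
grip_force: 0.0
```

Run:
```python
from h import *
S=read_camera("scene")
b=cv2.resize(S["frame"][255:320,225:305],None,fx=9,fy=9,interpolation=cv2.INTER_CUBIC)
cv2.imwrite("pics/p3.png",b); s=state(); print(s["eef_pos"],s["tcp_rot"],s["ft_force"],s["t"])
```

```text
[380.469795  190.1418813 168.4346511] [3.13890287e+00 5.32697867e-04 2.44795230e+00] [-1.21374047  0.38781065  0.09935971] 5.975
```

View pics/p3.png

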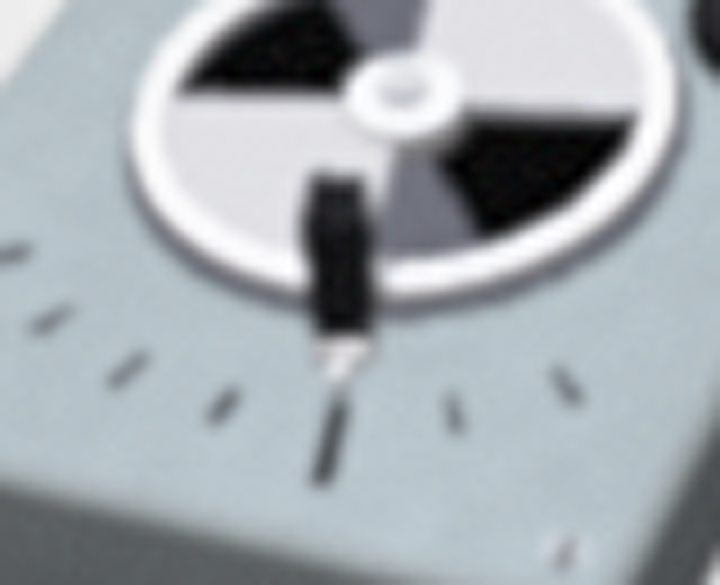

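Pointer tip at (338,383), long mark from (341,395) to (320,487), hub at (403,90). The pointer looks nearly on the mark. I'll work out the angle and check it from the wrist camera and the top view.

Run:
```python
from h import *
S=read_camera("scene")
f=lambda p,z: atz(S,np.array(p)/9+[225,255]-.45,z)[:2]
h=f((403,90),67)
def an(p): d=p-h; return np.round([np.degrees(np.arctan2(d[1],d[0]))%360,np.hypot(*d)],1)
for k,p,z in (("m4",(240,392),55),("m5",(342,395),55),("m5o",(320,487),55),("m6",(452,398),55),("tip55",(338,384),55),("tip59",(338,384),59),("tip61",(338,384),61)): print(k,an(f(p,z)))
T=read_camera("top");W=read_camera("wrist")
a=cv2.resize(T["frame"][260:350,290:390],None,fx=4,fy=4,interpolation=cv2.INTER_CUBIC)
w=cv2.resize(W["frame"][180:360,350:560],None,fx=2,fy=2,interpolation=cv2.INTER_CUBIC)
cv2.imwrite("pics/p4.png",np.hstack([a,w[:360,:400]]));cv2.imwrite("pics/w4.png",W["frame"])
```

```text
m4 [216.   83.1]
m5 [230.5  80.2]
m5o [230.6 105.8]
m6 [246.1  82.9]
tip55 [229.5  77.2]
tip59 [230.3  81.2]
tip61 [230.7  83.2]
```

View pics/p4.png

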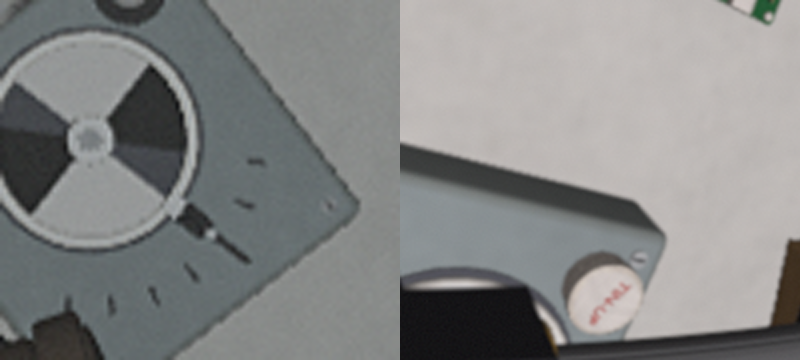

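The top half shows hub, pointer and long mark in one line, and the scene numbers agree within 0.3 degrees. The damper is set, so the button is next.

Call:
{"method": "jog_arm", "body": {"targets": [{"turn": [0, 0, 0], "slide": [52, -18.5, 0], "claw": 0}, {"turn": [0, 0, 0], "slide": [52, -18.5, 0], "claw": 0}, {"turn": [0, 0, 0], "slide": [52, -18.5, 0], "claw": 0}, {"turn": [0, 0, 0], "slide": [52, -18.5, 0], "claw": 0}, {"turn": [0, 0, 0], "slide": [0, 0, -30], "claw": 0}]}}

```text
t: 6.75
eef_pos: [595.5, 109.0, 137.1]
tcp_rot: [3.139, 0.003, 2.444]
ft_force: [-0.4, -0.2, -1.2]
opening: 0.003
grip_force: 0.0
```

Call:
{"method": "jog_arm", "body": {"targets": [{"turn": [0, 0, 0], "slide": [0, 0, -35], "claw": 0}, {"turn": [0, 0, 0], "slide": [0, 0, -15], "claw": 0}, {"turn": [0, 0, 0], "slide": [0, 0, 0], "claw": 0}]}}

```text
t: 7.12
eef_pos: [591.3, 111.2, 86.2]
tcp_rot: [-3.141, -0.001, 2.447]
ft_force: [-0.4, 0.1, 0.1]
opening: 0.004
grip_force: 0.0
```

Call:
{"method": "jog_arm", "body": {"targets": [{"turn": [0, 0, 0], "slide": [-2.5, 5, 0], "claw": 0}, {"turn": [0, 0, 0], "slide": [0, 0, -5], "claw": 0}, {"turn": [0, 0, 0], "slide": [0, 0, 0], "claw": 0}]}}

```text
t: 7.5
eef_pos: [588.9, 117.0, 81.9]
tcp_rot: [3.141, 0.0, 2.448]
ft_force: [0.3, 0.1, -0.4]
opening: 0.007
grip_force: 0.0
```

Run:
```python
from h import *
S=read_camera("scene");T=read_camera("top")
a=cv2.resize(T["frame"][220:300,280:360],None,fx=5,fy=5,interpolation=cv2.INTER_CUBIC)
b=cv2.resize(S["frame"][210:290,270:350],None,fx=5,fy=5,interpolation=cv2.INTER_CUBIC)
cv2.imwrite("pics/p5.png",np.hstack([a,b])); s=state(); print(s["eef_pos"],s["ft_force"],s["t"])
```

```text
[589.03769962 116.9364828   81.95602775] [-0.45403568  0.47271801 -0.23216051] 7.6
```

View pics/p5.png

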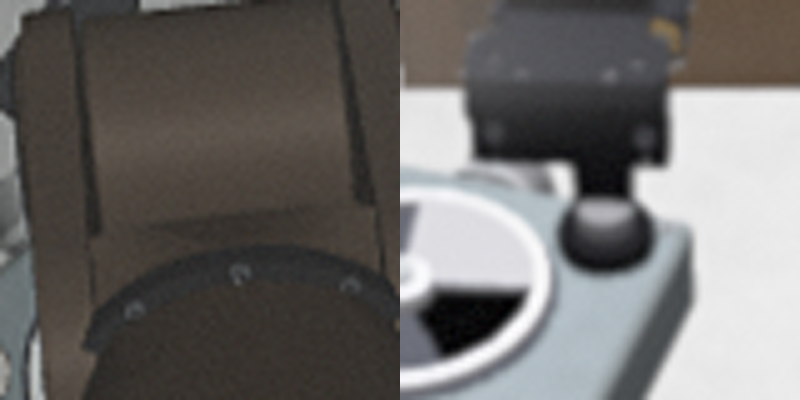

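The scene half shows the fingers at (603,185) right above the button at (606,215), well centred. Pressing now.

Call:
{"method": "jog_arm", "body": {"targets": [{"turn": [0, 0, 0], "slide": [0, 0, -4], "claw": 0}, {"turn": [0, 0, 0], "slide": [0, 0, -3], "claw": 0}, {"turn": [0, 0, 0], "slide": [0, 0, -2], "claw": 0}, {"turn": [0, 0, 0], "slide": [0, 0, 0], "claw": 0}]}}

```text
t: 8.1
eef_pos: [589.1, 116.8, 72.7]
tcp_rot: [3.141, 0.0, 2.448]
ft_force: [0.7, -0.2, 3.0]
opening: 0.005
grip_force: 1.6
```

Call:
{"method": "jog_arm", "body": {"targets": [{"turn": [0, 0, 0], "slide": [0, 0, -1], "claw": 0}, {"turn": [0, 0, 0], "slide": [0, 0, -1], "claw": 0}, {"turn": [0, 0, 0], "slide": [0, 0, 0], "claw": 0}]}}

```text
t: 8.48
eef_pos: [589.1, 116.8, 71.2]
tcp_rot: [3.141, 0.0, 2.448]
ft_force: [-1.6, -0.4, 9.1]
opening: 0.002
grip_force: 4.2
```

Call:
{"method": "jog_arm", "body": {"targets": [{"turn": [0, 0, 0], "slide": [0, 0, -0.5], "claw": 0}, {"turn": [0, 0, 0], "slide": [0, 0, 0], "claw": 0}]}}

```text
t: 8.72
eef_pos: [589.1, 116.8, 71.2]
tcp_rot: [3.141, 0.001, 2.448]
ft_force: [-2.6, -0.7, 13.2]
opening: 0.005
grip_force: 6.4
```

Call:
{"method": "jog_arm", "body": {"targets": [{"turn": [0, 0, 0], "slide": [0, 0, 6], "claw": 0}, {"turn": [0, 0, 0], "slide": [0, 0, 10], "claw": 0}, {"turn": [0, 0, 0], "slide": [0, 0, 40], "claw": 0}, {"turn": [0, 0, 0], "slide": [0, 0, 50], "claw": 0}]}}

```text
t: 9.22
eef_pos: [588.2, 116.7, 176.6]
tcp_rot: [-3.14, -0.002, 2.448]
ft_force: [1.7, 0.4, -0.2]
opening: 0.004
grip_force: 0.0
```

Call:
{"method": "jog_arm", "body": {"targets": [{"turn": [0, 0, 0], "slide": [-52, 25, 20], "claw": 0}, {"turn": [0, 0, 0], "slide": [-52, 25, 0], "claw": 0}, {"turn": [0, 0, 0], "slide": [-52, 25, 0], "claw": 0}, {"turn": [0, 0, 0], "slide": [-40, 40, 0], "claw": 0}, {"turn": [0, 0, 0], "slide": [0, 0, 0], "claw": 0}]}}

```text
t: 9.85
eef_pos: [390.4, 233.4, 196.7]
tcp_rot: [-3.141, -0.0, 2.452]
ft_force: [1.0, -0.5, 0.2]
opening: 0.007
grip_force: 0.0
```

Run:
```python
from h import *
S=read_camera("scene");T=read_camera("top")
a=cv2.resize(T["frame"][230:350,270:390],None,fx=3.3,fy=3.3,interpolation=cv2.INTER_CUBIC)
b=cv2.resize(S["frame"][220:340,210:330],None,fx=3.3,fy=3.3,interpolation=cv2.INTER_CUBIC)
cv2.imwrite("pics/p6.png",np.hstack([a,b])); s=state(); print(s["eef_pos"],s["ft_force"],s["t"])
```

```text
[392.87865279 232.10341196 196.49732932] [-0.28161604  0.07562195  0.05983049] 9.95
```

View pics/p6.png

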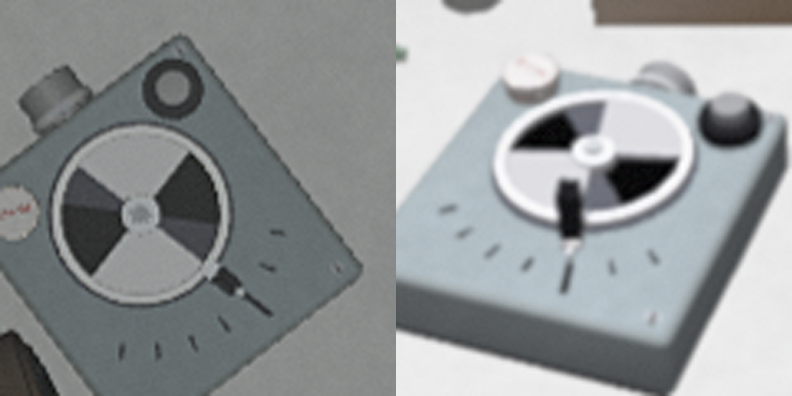

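The pointer lies in line with the long mark (top half (240,292) to (270,315)). The button is up again at (729,105) in the scene half, and the tin is in place.

```bash
python3 -c "
from cell import *
print(job_done())"
```

```text
the job is handed in; nothing more can be done
None
```

The job is handed in: the damper pointer stands at the long mark to within about 0.3° by camera, and after that the start button was pressed down to its stop and came up again; in the last pictures the extractor and tin had not moved.

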